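# Clear the drip mat and tip the washing powder box down onto it

## Task

The washer will shake when it spins, so the tall box of washing powder should lie down on its rubber mat: first, leaving the box standing, push the flat round tin right off the mat so that it lies flat on the washer top, then push the box over near its top so that it falls along the length of the mat and lands flat on its broad face, wholly on the mat (tipped into place, not slid there after it has fallen). Only push with the fingers: do not pick up the tin or the box, and do not disturb the two small bottles, the tube and the marker that stand or lie round about.

Things in the scene. Friction and masses are not known exactly. Their poses are not given: they have to be found in the camera images.
- mat: thin ribbed dark rubber drip mat, 210 x 330 mm, 3 mm thick, fixed to the washer top. Origin: centre of its underside; x across its short side, y along its long side, z up. The carton stands near one end of its long axis, the tin lies near the other; which end is which changes.
- carton: loose upright washing powder box, rigid, 64 mm thick (its x) x 122 wide (y) x 169 tall (z), 0.14 to 0.27 kg. Origin: centre of its foot. Its x lies within 5 degrees of the mat's long axis; +x or -x may face the free part of the mat. A light push near the top, square to a broad face, tips it about its foot edge without sliding; past about 21 degrees it falls by itself.
- carton_mid (a point): centre of the carton, 84.5 mm above its foot when it stands
- carton_corner0 (a point): point half way through the carton's thickness at its foot, -y side
- carton_corner1 (a point): point half way through the carton's thickness at its foot, +y side
- carton_corner2 (a point): point half way through the carton's thickness at its top, +y side
- carton_corner3 (a point): point half way through the carton's thickness at its top, -y side
- flat_tin: flat round closed tin, 60 mm diameter, 20 mm high (lid rim to 24 mm), 0.12 kg, loose, lying flat on the mat near the end away from the carton, where the carton has to fall. Origin: centre of its underside, z up.
- dropper: bystander: small dropper bottle, 33 mm diameter, 102 mm tall, standing behind the mat to the left. Origin: centre of its foot.
- rollon: bystander: small bottle with a big rounded cap, 36 x 42 x 106 mm, standing behind the mat to the right. Origin: centre of its foot.
- tube: bystander: squeeze tube lying on the washer top to the right of the mat, 45 x 146 x 30 mm, long along its y. Origin: centre of its underside.
- pen: bystander: marker pen lying on the washer top to the left of the mat, 17 x 135 x 16 mm, long along its y. Origin: centre of its underside.
Not all that is in view belongs to the job. Of the things like the carton, leave any that is orange; of the rest the larger one is meant.

How it is judged:
On the way, in this order (a step that is already met when the one before it is completed fails the run):
1. the tin lies flat on the washer top, wholly off the mat, while the box still stands (height (world z) of flat_tin between -0.006 and 0.005 m and angle between flat_tin's own z axis and vertical below 0.1 rad and ((x of flat_tin in the frame of mat above 0.134 m or x of flat_tin in the frame of mat below -0.134 m or y of flat_tin in the frame of mat above 0.194 m or y of flat_tin in the frame of mat below -0.194 m) or ((x of flat_tin in the frame of mat above 0.105 m or x of flat_tin in the frame of mat below -0.105 m or y of flat_tin in the frame of mat above 0.165 m or y of flat_tin in the frame of mat below -0.165 m) and height (world z) of flat_tin below 0.0015 m and angle between flat_tin's own z axis and vertical below 0.025 rad)) and angle between carton's own z axis and vertical below 0.15 rad), for 0.2 s.
2. the box lies on its broad face on the mat (angle between carton's own z axis and vertical above 1.5 rad and angle between the x axis of carton and the z axis of mat, either way round below 0.07 rad and not (x of any of carton_corner0, carton_corner1, carton_corner2, carton_corner3 in the frame of mat above 0.105 m or x of any of carton_corner0, carton_corner1, carton_corner2, carton_corner3 in the frame of mat below -0.105 m or y of any of carton_corner0, carton_corner1, carton_corner2, carton_corner3 in the frame of mat above 0.165 m or y of any of carton_corner0, carton_corner1, carton_corner2, carton_corner3 in the frame of mat below -0.165 m)), for 0.2 s.
At the end, for the whole second after the job is handed in: The box lies at rest flat on a broad face (within 4 degrees), all its corners within the edges of the mat; the tin lies at rest flat on the washer top (within 6 degrees, as it may lie over the washer lid's seam), no part of it on the mat (all of step 2 and angle between carton's own z axis and vertical below 1.64 rad and height (world z) of flat_tin between -0.006 and 0.005 m and angle between flat_tin's own z axis and vertical below 0.1 rad and ((x of flat_tin in the frame of mat above 0.134 m or x of flat_tin in the frame of mat below -0.134 m or y of flat_tin in the frame of mat above 0.194 m or y of flat_tin in the frame of mat below -0.194 m) or ((x of flat_tin in the frame of mat above 0.105 m or x of flat_tin in the frame of mat below -0.105 m or y of flat_tin in the frame of mat above 0.165 m or y of flat_tin in the frame of mat below -0.165 m) and height (world z) of flat_tin below 0.0015 m and angle between flat_tin's own z axis and vertical below 0.025 rad)) and linear speed of each of carton, flat_tin below 0.02 m/s and angular speed of each of carton, flat_tin below 0.2 rad/s); the robot touches nothing.
It fails at once if the tin is lifted (15 mm) or tipped up (height (world z) of flat_tin above 0.015 m or angle between flat_tin's own z axis and vertical above 0.5 rad).
It fails at once if the box is lifted (its centre more than 105 mm above the washer top) (height (world z) of carton_mid above 0.105 m).
It fails at once if the box lies with a corner more than 15 mm outside the mat (angle between carton's own z axis and vertical above 1.5 rad and (x of any of carton_corner0, carton_corner1, carton_corner2, carton_corner3 in the frame of mat above 0.12 m or x of any of carton_corner0, carton_corner1, carton_corner2, carton_corner3 in the frame of mat below -0.12 m or y of any of carton_corner0, carton_corner1, carton_corner2, carton_corner3 in the frame of mat above 0.18 m or y of any of carton_corner0, carton_corner1, carton_corner2, carton_corner3 in the frame of mat below -0.18 m)).
It fails at once if a small bottle, the tube or the marker is moved more than 15 mm or knocked over (distance of any of dropper, rollon, tube, pen from where it was at the start of the episode above 0.015 m or angle between any of dropper, rollon's own z axis and vertical above 0.4 rad).
It also fails if it takes over 48 s, if anything falls off the work surface, if the arm or the gripper's body presses on something with over 40 N, if the wrist force passes 120 N, or if a joint passes its speed limit or range.

## Robot

A 6-joint arm with a two-finger parallel gripper is mounted at the origin on a cart in front of the work surface, level with it; the furniture and walls round the work are solid. World frame = base frame: x ahead of the robot, y to its left, z up, the work surface at z = 0. Lengths are in m, angles in rad, forces in N, time in s.
With the tool pointing down it reaches from about 0.3 to 0.825 m from the base axis. Payload 5.4 kg.
Tool frame: the origin (TCP) lies midway between the tips of the shut fingers; the grasp point (between the pads) lies 19 mm behind it (robot.pinch_z is the z of the grasp point in the tool frame, in m); z points along the fingers, y is the line along which they close (so a half turn about z gives the same grasp; the last joint's range is limited). The gripper opens to 92 mm and grips with 3 to 60 N. Pads are 20 mm wide; open, the fingers measure 128 mm over their backs; the gripper's body (75 mm by 189 mm) begins 69 mm behind the grasp point.
Start: joints at [1.056, 0.158, 1.597, -0, 1.386, -0.21], TCP at [0.173, 0.548, 0.215] pointing down, gripper open.
Joint ranges: [-2.91, 2.91], [-0.94, 2.29], [0.18, 2.7], [-1.29, 4.43], [0.17, 2.64], [-3, 3]. Speed limits (rad/s): [2.57, 2.57, 3.14, 3.14, 3.14, 3.14].

## Interface

Orientations are given as a unit quaternion [w, x, y, z].
In Python, from bench import robot, kinematics, read_camera gives the robot as it stands. The module is installed in compiled form; this text tells all that it offers. Calls block until the motion is done:
- robot.move_to(position, orientation): joint-space move of the TCP to a pose.
- robot.move_linear(position, feed=0.15, rotation=None, f_stop=None): straight line of the TCP; rotation=None keeps the orientation; feed is the mean speed in m/s. With f_stop (N) it stops when the force on the tool has changed by that much, and returns True; else False.
- robot.move_joints(angles): joint-space move.
- robot.grip(opening): finger opening in m; the grip force is fixed at half the most; returns when the fingers have stopped.
- robot.hold(seconds).
- kinematics.inverse_kinematics(position, orientation): joint angles nearest the present ones, or None.
- robot.get_obs(): the state.
- read_camera(name): name is "scene" or "side" or "wrist"; returns a dict with "frame" (384x512x3 uint8, blue, green, red), "range_z" (384x512 float32, m along the optical axis (not along the pixel's ray), 0 where there is no reading), "fovy" (degrees; the focal length in pixels is half the picture's height over the tangent of half this angle, whatever the lens; pixels are square), "cx", "cy" (the principal point, pixels), "extrinsics" (4x4, takes a point from world to camera coordinates). Camera axes: x right, y up, looking along -z (the intrinsics and any distortion apply to the point x, -y, -z); pixel columns grow to the right and rows downward; lengths in m; the calibration is good to about 2 mm. A picture is of the moment at which its call begins.
A pose or a line that the arm cannot do raises robot.IKError and nothing moves.
- robot.hand_in(): hands the job in; it is judged then, once.
The state is a dict: "time": time; "joint_positions": joint angles; "joint_velocities": joint speeds; "tau": joint torques, N m; "ee_pos": TCP position; "orientation": TCP orientation; "contact_force": force on the tool from outside, world axes, zero at the start; "wrist_torque": the same for the moment, N m; "opening": finger opening in m; "grip_force": force on a finger pad.
Only numpy, scipy, OpenCV 4.12 (cv2) and the standard library are available. Lean on these libraries where they do the work, as an engineer would, in place of code of your own. Each camera call takes 0.05 s, during which the arm holds its last target. There are 200 camera calls.

## Working session

There is one attempt and no reset: what is moved stays moved. The work goes in short steps, each a Python script; the robot and the scene stay as the last script left them, time stands still between calls to the robot, and variables do not carry over. Pictures are saved under pics/ and viewed, at most 10 in all, crops included, and the job is handed in when it is done.

```bash
mkdir -p pics; cat > h.py <<'E'
import numpy as np, cv2
from bench import robot, kinematics, read_camera
def cloud(c):
    z=c["range_z"]; h,w=z.shape; f=h/2/np.tan(np.radians(c["fovy"])/2)
    u,v=np.meshgrid(np.arange(w),np.arange(h))
    P=np.stack([(u-c["cx"])/f*z,-(v-c["cy"])/f*z,-z,np.ones_like(z)],-1)
    W=P@np.linalg.inv(c["extrinsics"]).T
    W=W[...,:3]; W[z==0]=np.nan
    return W
E
python3 - <<'E'
from h import *
ims=[]
for n in ["scene","side"]:
    c=read_camera(n); np.save(n,c,allow_pickle=True)
    print(n,c.keys(),c["fovy"],c["cx"],c["cy"],np.linalg.inv(c["extrinsics"]).round(3).tolist(),(c["range_z"]==0).mean())
    cv2.imwrite(f"pics/{n}.png",c["frame"])
print(robot.get_obs())
E
```

```text
scene dict_keys(['frame', 'range_z', 'fovy', 'cx', 'cy', 'extrinsics']) 44.68316289593122 259.1045867697306 186.26368593437226 [[0.745, 0.391, -0.54, -0.095], [-0.666, 0.459, -0.587, -0.744], [0.018, 0.797, 0.603, 0.925], [0.0, 0.0, 0.0, 1.0]] 0.0134735107421875
side dict_keys(['frame', 'range_z', 'fovy', 'cx', 'cy', 'extrinsics']) 42.830997705990576 251.75587664754673 188.3900145987256 [[-0.984, 0.096, -0.149, 0.376], [-0.177, -0.488, 0.855, 1.443], [0.01, 0.868, 0.497, 0.93], [0.0, 0.0, 0.0, 1.0]] 0.0037740071614583335
{'time': 0.1, 'joint_positions': array([ 1.05587617e+00,  1.58977753e-01,  1.59808233e+00, -2.47533396e-05,
        1.38619440e+00, -2.10117129e-01]), 'joint_velocities': array([-0.00218067, -0.00135461, -0.00141641, -0.00109628, -0.000693  ,
       -0.00130971]), 'tau': array([-3.17010536e-04, -3.86506820e+01, -3.22958314e+01,  7.02927215e-02,
        3.40077665e-02, -2.16923149e-05]), 'ee_pos': array([0.1723179 , 0.54798971, 0.21373403]), 'orientation': array([-2.83293443e-04,  1.51809941e-01,  9.88409354e-01, -7.81224069e-04]), 'contact_force': array([ 0.92708297, -0.12381036, -0.4797362 ]), 'wrist_torque': array([-0.0235598 ,  0.05774934,  0.00523455]), 'grip_force': 0.0, 'opening': 0.09212338047636616}
```

View pics/scene.png

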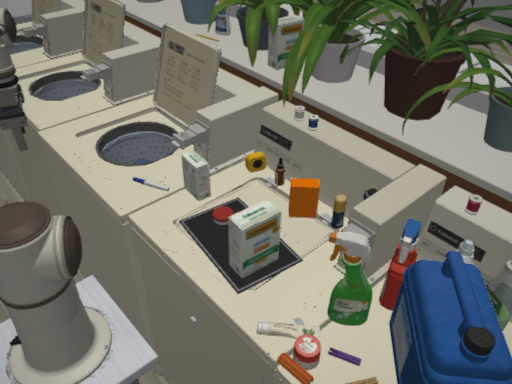

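View pics/side.png

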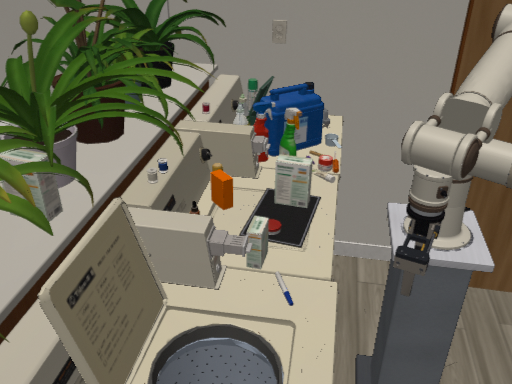

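Scene view: candidates for the carton are the white box on the mat (255,240), a smaller white box (196,175), the orange box (305,198) and a white box on the shelf behind the plants (287,45). For the tin they are the red disc on the mat (222,214) and a red lid jar (307,347). I choose the large white box and the red disc, both on the mat.

```bash
python3 - <<'E'
from h import *
cs={n:np.load(n+".npy",allow_pickle=True).item() for n in["scene","side"]}
for n in cs:
    c=cs[n];W=cloud(c);b=c["frame"].astype(int);mx=b.max(-1);z=W[...,2]
    reg=(W[...,0]>.25)&(W[...,0]<.9)&(W[...,1]>-.45)&(W[...,1]<.5)
    wt=reg&(np.abs(z)<.01)&(mx>120);print(n,"top z",np.nanmedian(z[wt]))
    m=(reg&(mx<75)&(z<.03)&(z>-.02)).astype(np.uint8)
    k,l,s,_=cv2.connectedComponentsWithStats(m);i=1+s[1:,4].argmax()
    p=W[l==i];h=cv2.convexHull(p[:,:2].astype(np.float32)); print(" mat",s[i].tolist(),np.median(p[:,2]),cv2.minAreaRect(h))
    red=reg&(b[...,2]>110)&(b[...,1]<70)&(b[...,0]<80)
    k,l,s,_=cv2.connectedComponentsWithStats(red.astype(np.uint8))
    for i in range(1,k):
        if s[i,4]>25:
            p=W[l==i];print(" red",s[i].tolist(),np.nanmedian(p,0).round(3),np.nanmin(p,0).round(3),np.nanmax(p,0).round(3))
    # objects
    m=(reg&(z>.012)&(z<.25)).astype(np.uint8)
    k,l,s,_=cv2.connectedComponentsWithStats(m)
    for i in range(1,k):
        if s[i,4]>40:
            p=W[l==i];t=p[p[:,2]>np.percentile(p[:,2],98)-.012]
            print(" obj",s[i].tolist(),np.percentile(p,2,0).round(3),np.percentile(p,98,0).round(3),"top",np.array(cv2.minAreaRect(t[:,:2].astype(np.float32))[0]).round(3),cv2.minAreaRect(t[:,:2].astype(np.float32))[1:])
    # carton region top view
    blue=reg&(np.abs(z)<.03)&(b[...,0]>b[...,2]+40)
    if blue.any(): print(" pen",np.percentile(W[blue],[2,98],axis=0).round(3))
s=cs["scene"]["frame"][130:310,130:350];t=cs["side"]["frame"][130:280,190:350]
cv2.imwrite("pics/crop.png",np.hstack([cv2.resize(s,(440,360),interpolation=2),cv2.resize(t,(352,360),interpolation=2)]))
E
```

```text
scene top z -0.0026666331064510995
 mat [184, 210, 114, 79, 2171] 0.002284760797292229 ((0.5177281498908997, 0.007509976625442505), (0.3133167326450348, 0.19072172045707703), 82.84272003173828)
 red [289, 187, 30, 30, 771] [ 0.727 -0.044  0.062] [ 0.695 -0.072  0.002] [ 0.759 -0.014  0.116]
 red [213, 207, 21, 13, 201] [0.54  0.106 0.026] [0.513 0.077 0.001] [0.571 0.159 0.031]
 red [403, 258, 13, 7, 43] [ 0.66  -0.427  0.155] [ 0.625 -0.434  0.138] [ 0.698 -0.42   0.18 ]
 red [390, 262, 18, 12, 128] [ 0.644 -0.414  0.138] [ 0.634 -0.429  0.131] [ 0.658 -0.394  0.149]
 red [391, 273, 12, 8, 34] [ 0.639 -0.421  0.118] [ 0.633 -0.431  0.113] [ 0.643 -0.405  0.124]
 red [291, 366, 22, 18, 43] [ 0.343 -0.416  0.022] [ 0.34  -0.431  0.017] [ 0.356 -0.381  0.027]
 obj [172, 87, 307, 238, 24140] [ 0.515 -0.433  0.019] [0.894 0.394 0.221] top [ 0.698 -0.17 ] ((0.40335145592689514, 0.559012770652771), 0.04989886283874512)
 obj [139, 179, 30, 11, 60] [0.447 0.325 0.012] [0.493 0.422 0.018] top [0.468 0.376] ((0.014258063398301601, 0.11091825366020203), 23.181856155395508)
 obj [213, 200, 69, 7
[... 1221 characters left out ...]
82586669922)
 obj [274, 110, 39, 97, 2300] [ 0.435 -0.366  0.016] [ 0.569 -0.049  0.235] top [ 0.536 -0.34 ] ((0.020893273875117302, 0.08296263217926025), 57.593448638916016)
 obj [318, 155, 21, 17, 256] [ 0.336 -0.425  0.014] [ 0.417 -0.341  0.053] top [ 0.389 -0.379] ((0.053154848515987396, 0.06695706397294998), 3.3396646976470947)
 obj [314, 171, 21, 11, 111] [ 0.352 -0.316  0.013] [ 0.424 -0.248  0.031] top [ 0.385 -0.28 ] ((0.03216426074504852, 0.08354529738426208), 44.29721450805664)
 obj [275, 272, 18, 32, 121] [0.439 0.335 0.012] [0.494 0.451 0.019] top [0.467 0.393] ((0.013170076534152031, 0.1342269331216812), 24.652236938476562)
 pen [[ 0.436 -0.449  0.008]
 [ 0.627  0.452  0.028]]
```

View pics/crop.png

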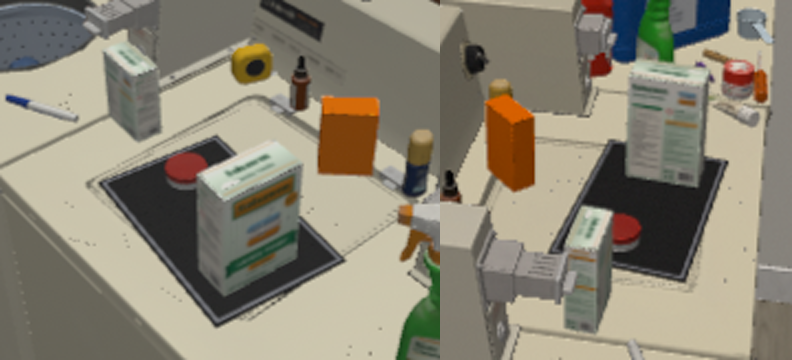

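Crop: it confirms the choice. The large white box stands on the mat with the tin at the mat's far (+y) end. The decoy white box, dropper, orange box and pen are all off the mat.

```bash
python3 - <<'E'
from h import *
for n in["scene","side"]:
    c=np.load(n+".npy",allow_pickle=True).item();W=cloud(c);b=c["frame"].astype(int)
    P=W[np.isfinite(W[...,0])]
    print(n)
    # height map 2cm cells max-height
    for y in np.arange(.36,-.26,-.03):
        r=[]
        for x in np.arange(.26,.80,.03):
            q=P[(abs(P[:,0]-x)<.015)&(abs(P[:,1]-y)<.015)&(P[:,2]<.4)]
            r.append("%4d"%(1000*np.percentile(q[:,2],95)) if len(q)>2 else "   .")
        print("%.2f"%y,*r)
    red=(abs(W[...,0]-.54)<.06)&(abs(W[...,1]-.11)<.05)&(b[...,2]>90)&(b[...,1]<70)&(W[...,2]>.02)
    p=W[red];print("lid",cv2.minEnclosingCircle(p[:,:2].astype(np.float32)),np.median(p,0))
    t=P[(P[:,2]>.163)&(P[:,2]<.18)&(abs(P[:,0]-.494)<.09)&(abs(P[:,1]+.09)<.06)]
    print("ctop",cv2.minAreaRect(t[:,:2].astype(np.float32)))
E
```

```text
scene
0.36 -911 -911   -3    0    0    0    0   15    1    0  145  147  148  152  189  192  190  192  190
0.33    . -915  -10   -2    0    0    0    8   14    0    0    .  134  143  181  182  183  184  183
0.30    .    .  -17   -2    0   -1    0    0   -1  121  129  129    .    0    2    5    2    0    3
0.27    .    .  -14   -3    0    0    0    0    0  124  129  128    0    0    0    0    1   53    .
0.24    .    .   -6   -2    0    0    0    0    0  123  128  127    0    0    0    0   37   60   63
0.21    .    .  -10   -2    0    0    0    0    0  115  123  116    0    0    0    1    0   51   58
0.18    .    .   -7   -2    1    0    3    5    3    2    0    0   -1   -1   -1    0    0    3    2
0.15    .    .  -11   -2    0    0    5    4    4    5    4    5    4    3    0    0    0   22   93
0.12    .    .   -8   -2    1    0    5    5   23   28   28    4    5    2   -1    0    0   57   91
0.09    .    .   -8   -2    0    2    4    5   22   28   29    4    4    0    0    0    0    0    0
0.06    .    .   -6   -2    0    4    4    4    4   23    .    .    .    .    .    0    0    0
[... 2864 characters left out ...]
  2    1    6  173  174  175  176  173    6    1    0    0    0    .  105  106
-0.15 -909    .    .    0    2    4    4    .    .    .    4    7    0    1    1    1    0  103    .
-0.18 -913    .    .    2    3    2    1    .    .    .    .    2    1    4    2    2    3    .    .
-0.21 -912    .    .    2    2    0    2    .    .    .    .    2    1    1    1    0    2    .    .
-0.24 -911    .   -3   24   23    2    1    .    .    .    .    1  147  150  181  186  187  187  188
lid ((0.5441433191299438, 0.10888641327619553), 0.03318517655134201) [0.53505333 0.10929978 0.02666889]
ctop ((0.49540433287620544, -0.08600679039955139), (0.07074245810508728, 0.12144707888364792), 86.62711334228516)
```

```bash
cat >> h.py <<'E'
from scipy.spatial.transform import Rotation as Rn
def down(ydir):  # tool z down, tool y along heading ydir (rad)
    y=np.array([np.cos(ydir),np.sin(ydir),0]);z=np.array([0,0,-1.])
    q=Rn.from_matrix(np.c_[np.cross(y,z),y,z]).as_quat(); return q[[3,0,1,2]]
def best(p,ydir):
    s=[(abs(j[5]),k) for k in (0,1) if (j:=kinematics.inverse_kinematics(p,down(ydir+k*np.pi))) is not None]
    return down(ydir+min(s)[1]*np.pi)
E
python3 - <<'E'
from h import *
robot.grip(0.0)
q=best([.602,.107,.2],0.)
robot.move_linear([.25,.50,.26])
robot.move_to([.602,.107,.24],q)
robot.move_linear([.602,.107,.06],feed=.15)
print(robot.move_linear([.602,.107,.010],feed=.05,f_stop=8), robot.get_obs()["ee_pos"],robot.get_obs()["time"])
c=read_camera("side");cv2.imwrite("pics/s2.png",cv2.resize(c["frame"][130:280,170:370],(800,600),interpolation=2))
E
```

```text
False [0.60240201 0.10700389 0.01046127] 6.6917
```

View pics/s2.png

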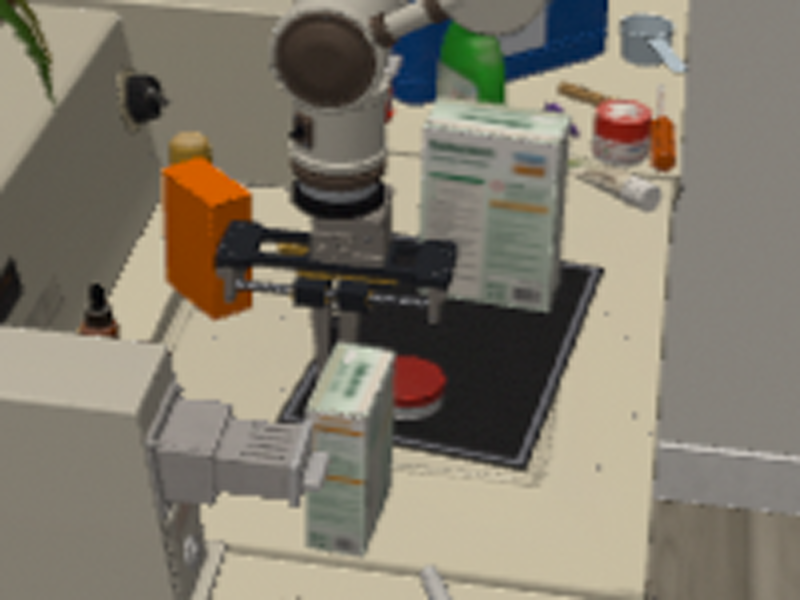

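The fingers are behind the tin (red disc at 415,385 in the enlarged crop) and clear of everything. Now I push it towards the robot.

```bash
python3 - <<'E'
from h import *
for x in (.52,.434):
    print(robot.move_linear([x,.107,.010],feed=.06,f_stop=25),robot.get_obs()["contact_force"].round(1))
robot.move_linear([.46,.107,.010],feed=.1)
robot.move_linear([.46,.107,.25],feed=.2)
print(robot.get_obs()["time"])
for n in["scene","side"]:
    c=read_camera(n);W=cloud(c);b=c["frame"].astype(int)
    red=(W[...,0]<.6)&(W[...,0]>.33)&(abs(W[...,1]-.11)<.09)&(b[...,2]>90)&(b[...,1]<70)&(b[...,0]<80)&(W[...,2]>.012)&(W[...,2]<.04)
    p=W[red];print("lid",len(p),cv2.minEnclosingCircle(p[:,:2].astype(np.float32)),np.median(p,0))
cv2.imwrite("pics/s3.png",cv2.resize(read_camera("scene")["frame"][150:310,110:310],(750,600),interpolation=2))
E
```

```text
False [ 0.2 -1.1  0.1]
False [-0.7 -0.5 -0.6]
11.6
lid 263 ((0.38945427536964417, 0.10279630869626999), 0.031058164313435555) [0.38916574 0.10293244 0.02276329]
lid 168 ((0.3881899118423462, 0.11025534570217133), 0.03323894366621971) [0.39094814 0.11194898 0.02315637]
```

View pics/s3.png

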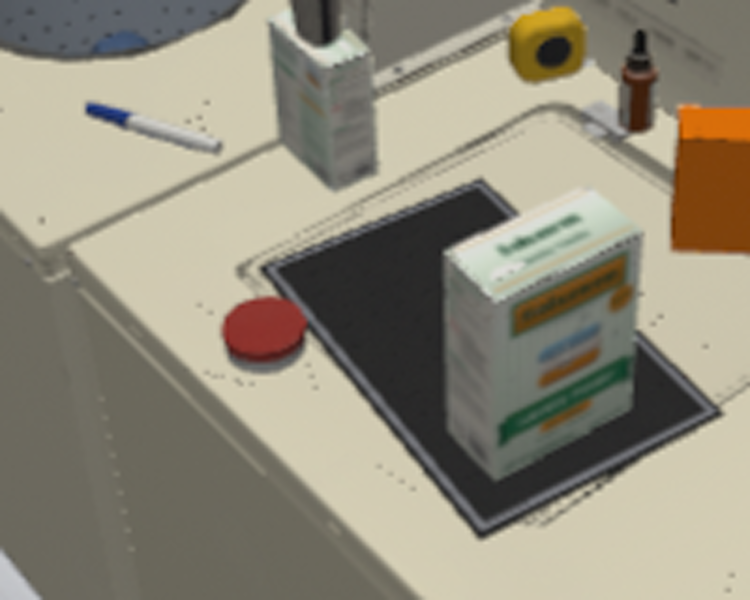

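The tin (265,330 in the crop) is just off the mat's near side, with only about 5 mm of margin. I'll nudge it about 8 mm further, then tip the box.

```bash
python3 - <<'E'
from h import *
robot.move_linear([.465,.107,.03],feed=.2)
robot.move_linear([.465,.107,.010],feed=.08)
print(robot.move_linear([.426,.107,.010],feed=.05,f_stop=25))
robot.move_linear([.46,.107,.010],feed=.1)
robot.move_linear([.46,.107,.29],feed=.2)
for n in["scene","side"]:
    c=read_camera(n);W=cloud(c);b=c["frame"].astype(int)
    red=(W[...,0]<.6)&(W[...,0]>.33)&(abs(W[...,1]-.11)<.09)&(b[...,2]>90)&(b[...,1]<70)&(b[...,0]<80)&(W[...,2]>.012)&(W[...,2]<.04)
    p=W[red];print("lid",len(p),cv2.minEnclosingCircle(p[:,:2].astype(np.float32)),np.median(p,0))
a=np.radians(85.2);d=np.array([np.cos(a),np.sin(a)]);cc=np.array([.495,-.089])
P=lambda s,z:[*(cc+s*d),z]
q=best(P(-.06,.15),a+np.pi/2)
robot.move_to(P(-.075,.29),q); robot.grip(.085)
robot.move_linear(P(-.075,.148),feed=.15)
o=robot.get_obs();print(o["ee_pos"],o["contact_force"].round(1),o["opening"],o["time"])
cv2.imwrite("pics/s4.png",cv2.resize(read_camera("scene")["frame"][110:310,150:400],(750,600),interpolation=2))
E
```

```text
False
lid 253 ((0.3796680271625519, 0.10446429997682571), 0.03161417320370674) [0.38020637 0.10375763 0.02285268]
lid 156 ((0.3816535770893097, 0.11048871278762817), 0.03107490763068199) [0.38134248 0.11287556 0.02327218]
[ 0.48940118 -0.16413012  0.14906845] [ 0.8  0.1 -0.4] 0.08525575246929555 19.925
```

View pics/s4.png

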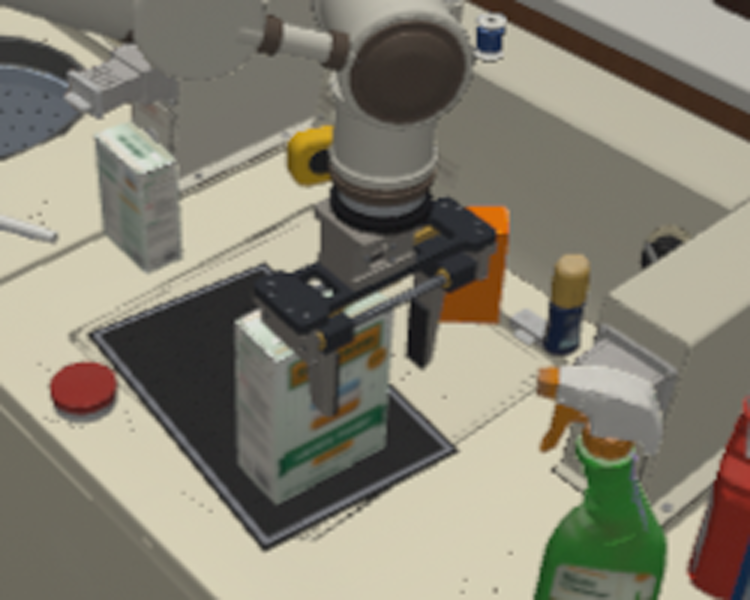

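The open fingers are level just behind the box's rear broad face (about 320,390 to 420,350), near the top. The tin is well off the mat (85,388). Now I tip the box.

```bash
python3 - <<'E'
from h import *
a=np.radians(85.2);d=np.array([np.cos(a),np.sin(a)]);cc=np.array([.495,-.089])
P=lambda s,z:[*(cc+s*d),z]
print(robot.move_linear(P(-.045,.148),feed=.06,f_stop=15))
print(robot.move_linear(P(.030,.148),feed=.06,f_stop=20))
robot.hold(.8)
robot.move_linear(P(-.03,.20),feed=.2)
robot.move_linear(P(-.08,.30),feed=.2)
print(robot.get_obs()["time"])
for n in["scene","side"]:
    c=read_camera(n);W=cloud(c);b=c["frame"].astype(int)
    m=(abs(W[...,0]-.51)<.11)&(abs(W[...,1]-.02)<.16)&(W[...,2]>.055)&(W[...,2]<.085)
    p=W[m];r=cv2.minAreaRect(p[:,:2].astype(np.float32));print(len(p),r,np.percentile(p[:,2],[5,50,95]))
cv2.imwrite("pics/s5.png",cv2.resize(read_camera("scene")["frame"][110:310,150:400],(750,600),interpolation=2))
E
```

```text
False
False
24.0833
1907 ((0.5052251219749451, 0.029889941215515137), (0.17868903279304504, 0.12371663004159927), 84.10907745361328) [0.0597914  0.06451653 0.06757434]
1031 ((0.5059694647789001, 0.03232205659151077), (0.17957691848278046, 0.1211869865655899), 84.37055969238281) [0.0599858  0.06497852 0.06877755]
```

View pics/s5.png

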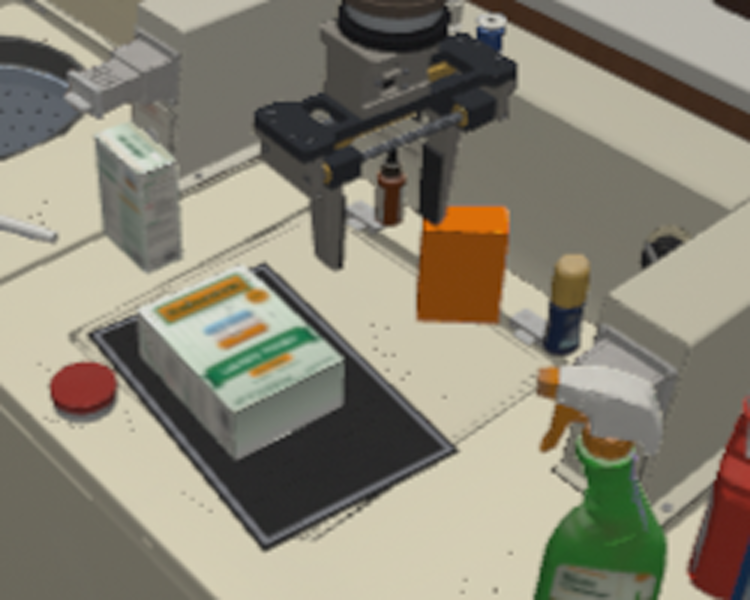

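The box lies flat on the mat (240,360), well inside its edges. The tin lies flat off the mat (85,388), and the arm is clear of everything.

```bash
python3 -c "
from bench import robot
print(robot.hand_in())"
```

```text
the job is handed in; nothing more can be done
None
```

I pushed the tin off the mat, where it lies flat on the washer top, then tipped the box onto its broad face, wholly on the mat. I handed the job in at about 24 s of the 48 s allowed; no verdict came back.

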